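Carburettor carrier round the bend to the leak tester

TASK

Push the carrier with the brass carburettor along its guide rails, round the bend and fully home into the leak tester, until the spring catch has snapped in behind its front block and keeps the tester's spring nozzle pressed in by itself. Push gently from behind with shut fingers (never harder than 25 N, no gripping), keep it flat on the bench and between the rails all the way, let go, and leave the pulley, the choke knob and the screwdriver where they lie.

Things in the scene. Friction and masses are not known exactly. Their poses are not given: they have to be found in the camera images.
- track: Fixed guide track on the slate bench: two bare steel rails 8 mm thick, 14 mm high, 54 mm apart (the channel), no floor or cover. Origin: on the bench at the centre of the 90 degree bend. In its axes (z up, mm) leg 1 has its centre line at x = -85 and runs along +y from y = -200 (open end) to y = 0; the bend turns right to (0, 85); leg 2 runs along +x at y = 85.
- bend_mid (a point): Point on the bench in the middle of the bend on the channel's centre line, at (-60, 60) mm in the track's axes, which it shares. Centre-line radius of the bend 85 mm, inner rail face 58 mm, outer rail face 112 mm.
- leg2_end (a point): Point on the bench on the centre line where leg 2's rails end, at (135, 85) mm in the track's axes. Here stands the leak tester (dark steel block 72 mm wide, 46 mm high, with spring nozzle and catch), one unit clamped along leg 2, its exact place not measured: the catch drops in when the carrier's origin is at a track x of 82 to 110 mm, so feel for it.
- carrier: Loose grey plastic carrier with a brass carburettor bolted on, 63 mm high, 0.3 to 0.6 kg. Origin: centre of its underside; +x is its direction of travel, z up. Foot 60 mm long (x), 50 mm wide, 14 mm high, corners rounded to 12 mm: 2 mm play each side in the channel. It starts in leg 1, at y = -115 to -60 mm in the track's axes. Slick: slides at 1 to 3 N, to 5 N in the bend; push with under 25 N.
- push_face (a point): Centre of the carrier's flat upright back, 26 mm wide and 28 mm high, at x = -30 mm and z = 14 mm in the carrier's axes. The carburettor starts 14 mm ahead of it, above 28 mm height. Above the foot a front block, 46 mm wide, 14 to 28 mm high, spans x = -5 to +25 mm: the catch drops in behind it.
- plunger (a joint): How far (m) the tester's spring nozzle is pressed in: 0 free, 0.010 hard stop. Rubber-faced disc 22 mm across, 16 mm above the bench on leg 2's centre line; the carrier's front (x = +30 mm) meets it. 2 N at first touch plus 0.75 N per mm; rigid past 10 mm. The catch drops in at about 5.5 mm; let go, the carrier springs back a few mm onto the catch, which holds the nozzle in.
- catch (a joint): How far (m) the spring catch is pushed aside: 0 = out, up to 0.011. Ramped steel bolt, 16 to 26 mm above the bench, reaching over leg 2's left rail to 18 mm from the centre line. The front block meets its ramp about 45 mm before home and pushes it aside (total push up to 6 N), runs along it, and with the nozzle needs 7 to 12 N just before it snaps back behind the block. From 14 N on the catch is in and the nozzle near its hard stop.
- pulley: Bystander: loose black plastic recoil starter pulley, grooved disc 80 mm across, 27 mm high, lying flat on the inner side of the bend. Origin: centre of its underside.
- choke_knob: Bystander: loose chrome choke knob, 36 mm across, 34 mm high with a thin stem up, standing on the inner side of the bend. Origin: centre of its underside.
- screwdriver: Bystander: loose steel screwdriver with a cracked amber handle, 227 mm long, 28 mm high, lying outside the second leg. Origin: under the shaft near its middle; own +x towards the tip (72 mm), handle end at x = -155 mm.
Mind the look-alikes: they are no part of the job. Several things look just like the carrier: the one meant starts farthest to the robot's left.

How it is judged:
By the outcome, as a careful person would: the job done as asked, in the order asked, and still so for the second after the job is handed in, with the robot touching nothing.
It also fails if it takes over 67 s, if anything falls off the work surface, if the arm or the gripper's body presses on something with over 40 N, if the wrist force passes 120 N, or if a joint passes its speed limit or range.

ROBOT

A 6-joint arm with a two-finger parallel gripper is mounted at the origin on the work surface. World frame = base frame: x ahead of the robot, y to its left, z up, the work surface at z = 0. Lengths are in m, angles in rad, forces in N, time in s.
With the tool pointing down it reaches from about 0.275 to 0.75 m from the base axis. Payload 10.2 kg.
Tool frame: the origin (TCP) lies midway between the tips of the shut fingers; the grasp point (between the pads) lies 19 mm behind it; z points along the fingers, y is the direction in which the jaws open and shut (so a half turn about z gives the same grasp; the last joint's range is limited). The gripper opens to 88 mm and grips with 3 to 60 N. Pads are 18 mm wide; open, the fingers measure 123 mm over their backs; the gripper's body (75 mm by 187 mm) begins 45 mm behind the grasp point.
Start: joints at [0.899, 0.313, 1.498, -0, 1.331, -0.223], TCP at [0.228, 0.473, 0.239] pointing down, gripper open.
Joint ranges: [-2.94, 2.94], [-0.97, 2.17], [0.19, 2.56], [-1.23, 4.37], [0.02, 3.11], [-2.88, 2.88]. Speed limits (rad/s): [2.39, 2.39, 3.01, 3.14, 3.14, 3.14].

INTERFACE

Orientations are given as a unit quaternion [w, x, y, z].
In Python, from rig import env, viewer, workorder, nets gives the robot as it stands. The module is installed in compiled form; this text tells all that it offers.
- The arm moves only by the tool jog_arm, never from a script. Its argument "motion" is a list of rows, each a list of 7 numbers: the turn, a rotation vector about the tool's x, y, z in degrees, then the shift along the tool's x, y, z in mm, then the opening, from 0 (shut) to 1 (fully open). In form: [[wx, wy, wz, x, y, z, claw], ...]. A call has 1 to 12 rows; each row is the pose to reach, as a shift and turn from the pose commanded when the call began, along the tool's axes at that moment; what a row does not reach only later rows make up. A row lasts 1/10 s, in which the tool goes at most 50 mm and 8.59 degrees, less where a joint would pass 70% of its speed; a pose out of reach is approached as far as the arm can. A call with a gripper value outside its range is refused whole. The fingers move at their own pace and stop on an object; "force" is the grip in N (left out, the last holds). Time passes only in rows, so rows that repeat a pose let the fingers close. It gives the time, the measured TCP pose, the force and the opening at its end, in the units of the state.
- env.state(): the state, without advancing time (a new reading comes with each control period).
- viewer.grab_frame(name): name is "side" or "top" or "wrist"; returns a dict with "color" (400x640x3 uint8, red, green, blue), "range_z" (400x640 float32, m along the optical axis (not along the pixel's ray), 0 where there is no reading), "intrinsics" (3x3 intrinsics, pixels), "R" (3x3) and "t" (3): a world point X has camera coordinates R X + t. Camera axes: x right, y down, z forward; pixel columns grow to the right and rows downward; lengths in m; the calibration is good to about 2 mm. A picture is of the moment at which its call begins.
- workorder.hand_in(): hands the job in, once; it reports no verdict.
Trained networks look in the newest picture that a camera, given by its name, has taken for a name from the list of things; names that differ only in an ending like _2 or _b are one class to them, and where a whole thing is asked for, a point or a joint stands for the part that bears it (a point fixed in the world has none). Each returns a list of dicts, best first, with "score" (0 to 1); they miss things now and then, are a little off and sometimes report something else, mostly with a low value. They report only what shows in the picture. A call takes as long as a camera call. They do not tell look-alikes from the thing itself.
- nets.spot_in(camera, thing): "uv" ([column, row] in pixels, amid what is visible of it).
- nets.silhouettes(camera, thing): "mask" (400x640 bool, what is visible of it) and "uv" ([column, row] in pixels, amid what is visible of it).
- nets.place_of(camera, thing): "uv" ([column, row] in pixels: a listed point, or the origin of a listed thing).
The state is a dict: "t": time; "qpos": joint angles; "dq": joint speeds; "joint_efforts": joint torques, N m; "eef_pos": TCP position; "tool_rot": TCP orientation; "ft_force": force on the tool from outside, world axes, zero at the start; "torque": the same for the moment, N m; "gripper_width": finger opening in m.
Only numpy, scipy, OpenCV 4.12 (cv2) and the standard library are available. Lean on these libraries where they do the work, as an engineer would, in place of code of your own. Each camera call takes 0.05 s, during which the arm holds its last target.

## Working session

There is one attempt and no reset: what is moved stays moved. The work goes in short steps, Python scripts to look and compute and a tool call to move; the robot and the scene stay as the last step left them, time stands still between calls to the robot, and variables do not carry over. Pictures are saved under pics/ and viewed, and the job is handed in when it is done.

Besides the shell and the picture viewer there is one more tool, called after "Call:" as a command line: name --pt "numbers of a row" for each row, then --argument value for the rest. jog_arm: Moves the arm, as the interface text tells. Its arguments: {"type":"object","properties":{"motion":{"type":"array"},"force":{"type":"number"}},"required":["motion"]}

```bash
mkdir -p pics; ls; cat > h.py <<'E'
import numpy as np,cv2
from rig import env,viewer,workorder,nets
def save(n,name):
    f=viewer.grab_frame(n); cv2.imwrite('pics/%s.png'%name,f['color'][:,:,::-1]); return f
def ray(f,uv):
    K=f['intrinsics'];R=f['R'];t=f['t']
    d=R.T@np.linalg.solve(K,[uv[0],uv[1],1.]); return -R.T@t,d
def atz(f,uv,z=0):
    c,d=ray(f,uv); return c+d*(z-c[2])/d[2]
def proj(f,X):
    p=f['intrinsics']@(f['R']@np.asarray(X,float)+f['t']); return p[:2]/p[2]
def bydepth(f,uv):
    c,d=ray(f,uv); return c+d*f['range_z'][int(round(uv[1])),int(round(uv[0]))]
E
python3 - <<'E'
from h import *
np.set_printoptions(precision=4,suppress=True)
print(env.state())
for c in ['side','top','wrist']:
    f=save(c,c+'0')
    print(c,f['R'].tolist(),f['t'],f['intrinsics'][0,0])
    for th in ['carrier','track','bend_mid','leg2_end','push_face','plunger','catch','pulley','choke_knob','screwdriver']:
        try:
            r=nets.place_of(c,th)
            print(th,[(round(x['score'],2),np.round(x['uv']),atz(f,x['uv'])[:2]) for x in r])
        except Exception as e: print(th,e)
E
```

```text
pics
{'t': 0.0, 'qpos': array([ 0.8986,  0.3135,  1.4984, -0.    ,  1.331 , -0.2234]), 'dq': array([-0.0023,  0.0008,  0.0002,  0.0006, -0.0002, -0.0006]), 'joint_efforts': array([ -0.0002, -40.2208, -25.2269,   0.0695,   0.0352,  -0.0002]), 'eef_pos': array([0.2276, 0.4728, 0.2382]), 'tool_rot': array([-0.0003,  0.2225,  0.9749, -0.0006]), 'ft_force': array([ 0.2587,  0.2755, -0.544 ]), 'torque': array([-0.0546,  0.0646, -0.0309]), 'gripper_width': 0.08834160331458285}
side [[-0.8862675448472833, -0.4631077462610279, -0.007813725321497983], [-0.3558366489034852, 0.6915839719070831, -0.6285633532893566], [0.2964964051173407, -0.5542948900668796, -0.7777191373485931]] [0.4794 0.1952 0.6522] 409.7888866259402
carrier [(0.89, array([350., 188.]), array([ 0.5028, -0.0511])), (0.81, array([324., 130.]), array([ 0.6285, -0.1797])), (0.63, array([438., 185.]), array([ 0.3458, -0.1405])), (0.62, array([376., 130.]), array([ 0.5226, -0.2339]))]
track [(0.93, array([298., 226.]), array([0.5493, 0.078 ]))]
bend_mid [(0.62, array([326., 255.]), array([0.4735, 0.111 ]))]
leg2_end [(0.9, array([21
[... 1731 characters left out ...]
9.]), array([0.6407, 0.0399]))]
choke_knob [(0.62, array([376., 114.]), array([ 0.6908, -0.0499]))]
screwdriver [(0.91, array([195., 194.]), array([0.5306, 0.3154]))]
wrist [[0.4347482546437191, 0.9005520251664332, -7.108359402061155e-05], [0.8698828122415636, -0.4199220350094178, 0.25878442279291014], [0.2330189864602246, -0.11256791053487074, -0.9659351000283946]] [-0.5254 -0.036   0.3896] 327.9514452262864
carrier []
track []
bend_mid []
leg2_end []
push_face []
plunger it knows: bend_mid, carrier, choke_knob, leg2_end, pulley, push_face, screwdriver, track
catch it knows: bend_mid, carrier, choke_knob, leg2_end, pulley, push_face, screwdriver, track
pulley []
choke_knob []
screwdriver []
```

View pics/side0.png

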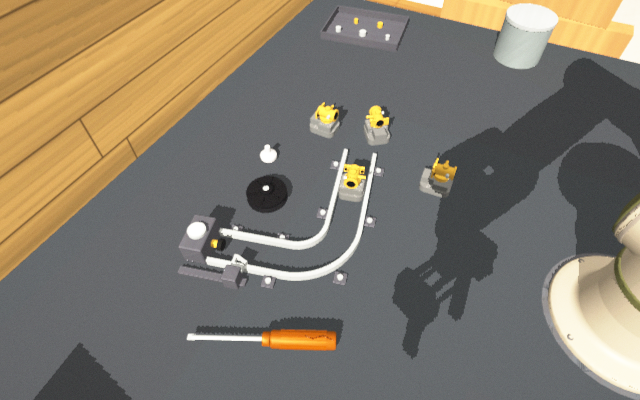

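View pics/top0.png

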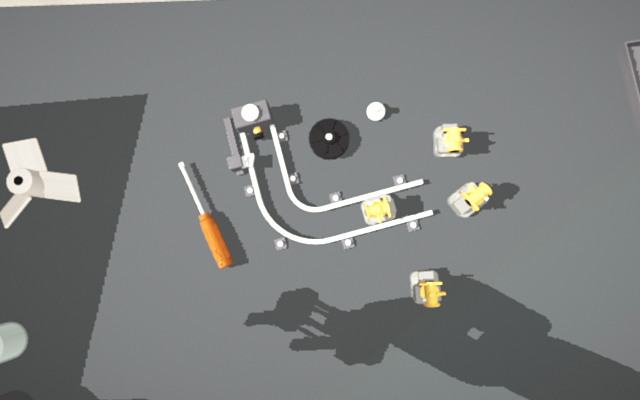

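The image shows four carrier look-alikes in the top view: (377,208), between the rails; (465,198); (447,142); and (423,287). The one at (377,208) has the largest y, so it is farthest left. It also sits in leg 1, so it's the one meant. Next I'll fit the track pose and take a close crop to check.

```bash
cat >> h.py <<'E'
from scipy.optimize import least_squares
def track_pts(off,zs=0.014):
    # points of rail centre at lateral offset (positive = outer/left)
    P=[]
    for y in np.arange(-195,0,4.): P.append((-85-off,y))
    r=85+off
    for a in np.linspace(0,np.pi/2,30): P.append((-r*np.cos(a),r*np.sin(a)))
    for x in np.arange(4,95,4.): P.append((x,85+off))
    return np.array(P)/1000
def T2W(p,xy):
    c,s=np.cos(p[2]),np.sin(p[2]); xy=np.atleast_2d(xy)
    return np.c_[p[0]+c*xy[:,0]-s*xy[:,1],p[1]+s*xy[:,0]+c*xy[:,1]]
def W2T(p,xy):
    c,s=np.cos(p[2]),np.sin(p[2]); d=np.atleast_2d(xy)-np.array(p[:2])
    return np.c_[c*d[:,0]+s*d[:,1],-s*d[:,0]+c*d[:,1]]
E
cat > fit.py <<'E'
from h import *
np.set_printoptions(precision=4,suppress=True)
p0=np.array([0.5493,0.05,0.285])
c,s=np.cos(p0[2]),np.sin(p0[2])
# from bend_mid
bm=np.array([.476,.111]); p0[:2]=bm-np.array([c*-.06-s*.06,s*-.06+c*.06])
fs=[viewer.grab_frame(n) for n in ('top','side')]
pts=[]
for f in fs:
    g=f['color'].astype(int); m=(g.min(2)>150)&(g.max(2)-g.min(2)<40)
    v,u=np.nonzero(m)
    W=np.array([atz(f,(a,b),.014)[:2] for a,b in zip(u,v)])
    pts.append(W)
def sd(p,W):
    q=W2T(p,W)*1000; x,y=q.T
    lat=np.where(y<0,-85-x,np.where(x>0,y-85,np.hypot(x,y)-85))
    ok=(y>-196)&(x<70)
    return lat,ok
def run(W,p,its=12):
    for i in range(its):
        lat,ok=sd(p,W); ok&=np.abs(np.abs(lat)-31)<(12 if i<4 else 7)
        Wk=W[ok]; sg=np.sign(lat[ok])*31
        p=least_squares(lambda q:sd(q,Wk)[0]-sg,p,x_scale=[.01,.01,.1],loss='soft_l1').x
    r=sd(p,Wk)[0]-sg
    return p,len(Wk),r.std()
a=run(pts[0],p0);b=run(pts[1],p0);print(a,b);c_=run(np.vstack(pts),p0);print(c_)
np.save('track.npy',c_[0])
for f,n in zip(fs,('top','side')):
    im=f['color'][:,:,::-1].copy(); im=cv2.resize(im,None,fx=3,fy=3,interpolation=cv2.INTER_CUBIC)
    for off in(-31,31):
        for w in T2W(c_[0],track_pts(off)): 
            u=proj(f,[*w,.014]); cv2.circle(im,tuple(int(k) for k in u*3+1),1,(0,0,255),-1)
    o=proj(f,[*T2W(c_[0],[-.03,.03])[0],0])*3; x,y=int(o[0]-400),int(o[1]-250)
    cv2.imwrite('pics/fit_%s.png'%n,im[max(y,0):y+560,max(0,x):x+800])
E
python3 fit.py
```

```text
(array([0.5516, 0.0716, 0.2651]), 2554, np.float64(3.492197316339075)) (array([0.5511, 0.0766, 0.2638]), 2345, np.float64(3.653819116776455))
(array([0.5516, 0.0729, 0.265 ]), 4766, np.float64(3.507568705802336))
```

View pics/fit_top.png

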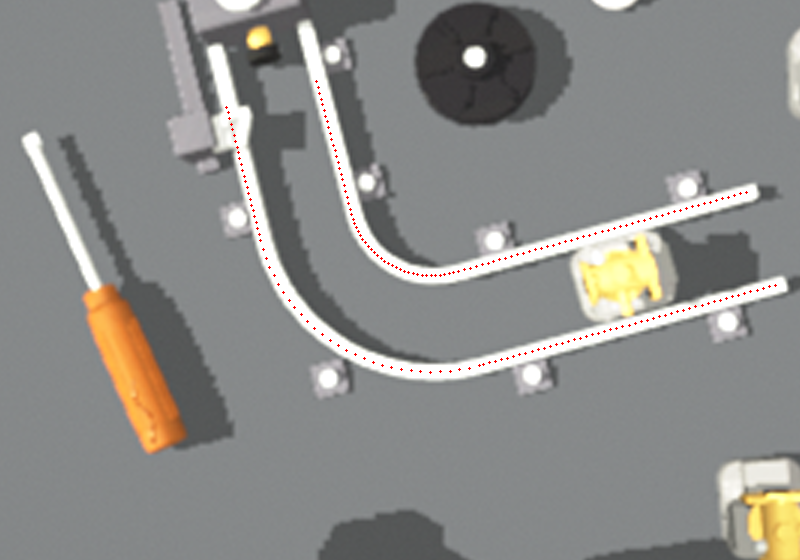

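View pics/fit_side.png

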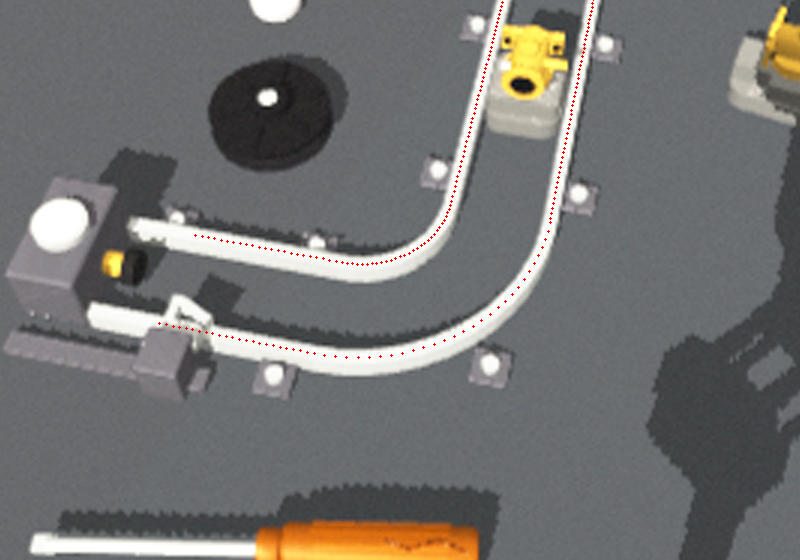

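The dots lie on both rails in both views. The carrier at top pixel (377,208) sits between the leg 1 rails, with its grey back facing the open end. Next I'll get its pose in track axes and take the close crop.

```bash
python3 - <<'E'
from h import *
np.set_printoptions(precision=4,suppress=True)
p=np.load('track.npy')
for c,x0,y0 in(('top',330,160),('side',300,120)):
    f=save(c,c+'1')
    im=f['color'][y0:y0+100,x0:x0+130,::-1]; cv2.imwrite('pics/crop_%s.png'%c,cv2.resize(im,None,fx=6,fy=6,interpolation=cv2.INTER_CUBIC))
    for th,z in(('carrier',0),('push_face',.014),('leg2_end',0),('bend_mid',0),('pulley',0),('choke_knob',0),('screwdriver',0)):
        for r in nets.place_of(c,th):
            w=atz(f,r['uv'],z); t=W2T(p,w[:2])[0]*1000
            if abs(t[0])<260 and abs(t[1])<260: print(c,th,round(r['score'],2),r['uv'],w,t)
b=T2W(p,[[-.085,-.2],[-.085,-.15],[-.085,-.11],[-.06,.06],[0,.085],[.05,.085],[.135,.085]])
print(b)
E
```

```text
top carrier 0.96 [380.5, 208.2] [ 0.5001 -0.0562  0.    ] [ -83.4977 -111.1247]
top carrier 0.71 [420.5, 284.6] [ 0.3537 -0.1294  0.    ] [-243.9545 -143.4234]
top push_face 0.88 [392.7, 205.4] [ 0.5043 -0.0779  0.014 ] [ -85.0864 -133.1058]
top push_face 0.66 [425.9, 271.6] [ 0.3794 -0.137   0.014 ] [-221.0804 -157.4813]
top push_face 0.6 [458.9, 208.6] [ 0.4977 -0.2023  0.014 ] [-124.0586 -251.4476]
top leg2_end 0.6 [258.7, 132.6] [0.6552 0.187  0.    ] [129.9228  82.987 ]
top bend_mid 0.68 [294.3, 220.9] [0.4756 0.1131 0.    ] [-62.7944  58.7425]
top pulley 0.61 [329.9, 140.5] [0.6368 0.0423 0.    ] [ 74.2835 -51.8507]
top choke_knob 0.5 [378.0, 109.8] [ 0.6986 -0.0547  0.    ] [ 108.5351 -161.6086]
top screwdriver 0.82 [195.7, 194.3] [0.5296 0.3133 0.    ] [ 41.7733 237.7816]
side carrier 0.83 [351.7, 191.1] [ 0.4955 -0.0448  0.    ] [-84.9707 -98.8933]
side carrier 0.68 [438.7, 183.0] [ 0.3469 -0.1454  0.    ] [-254.7114 -157.0548]
side push_face 0.93 [381.8, 137.2] [ 0.4974 -0.2043  0.014 ] [-124.8766 -253.3224]
side push_face 0.92 [353.2, 175.4] [ 0.5059 -0.0729  0.014 ] [ -82.2178 -128.7798]
side push_face 0.71 [421.2, 176.5] [ 0.3825 -0.133   0.014 ] [-217.07   -154.4016]
side leg2_end 0.79 [214.4, 247.7] [ 0.6603  0.19   -0.    ] [135.6005  84.59  ]
side bend_mid 0.78 [324.5, 258.9] [0.4724 0.1191 0.    ] [-64.3318  65.357 ]
side pulley 0.64 [265.4, 196.9] [0.6419 0.0474 0.    ] [ 80.4772 -48.2517]
side choke_knob 0.75 [266.9, 157.4] [ 0.6982 -0.0471  0.    ] [ 110.1078 -154.1622]
side choke_knob 0.62 [269.3, 196.2] [0.6359 0.0423 0.    ] [ 73.3965 -51.5988]
side screwdriver 0.67 [238.7, 337.3] [0.527  0.3051 0.    ] [ 37.0693 230.5646]
[[ 0.5219 -0.1424]
 [ 0.5088 -0.0941]
 [ 0.4983 -0.0555]
 [ 0.4779  0.1151]
 [ 0.5293  0.1549]
 [ 0.5776  0.168 ]
 [ 0.6596  0.1903]]
```

View pics/crop_top.png

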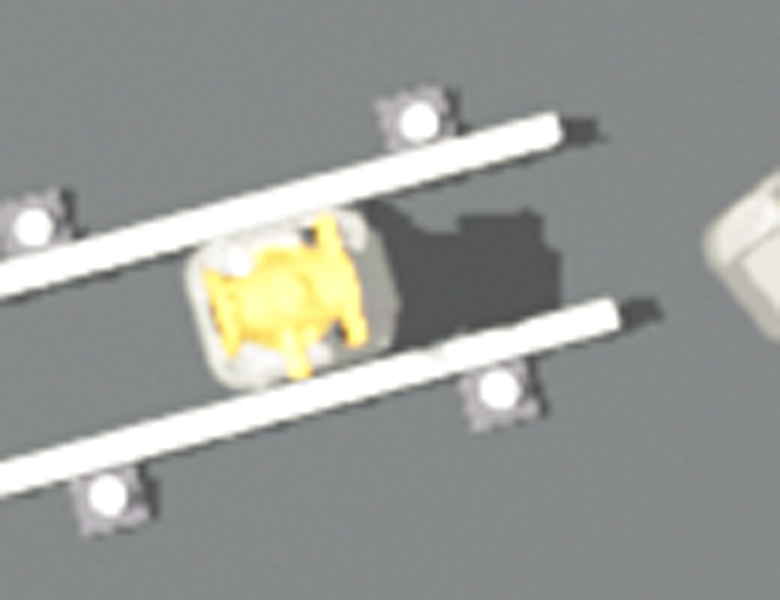

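View pics/crop_side.png

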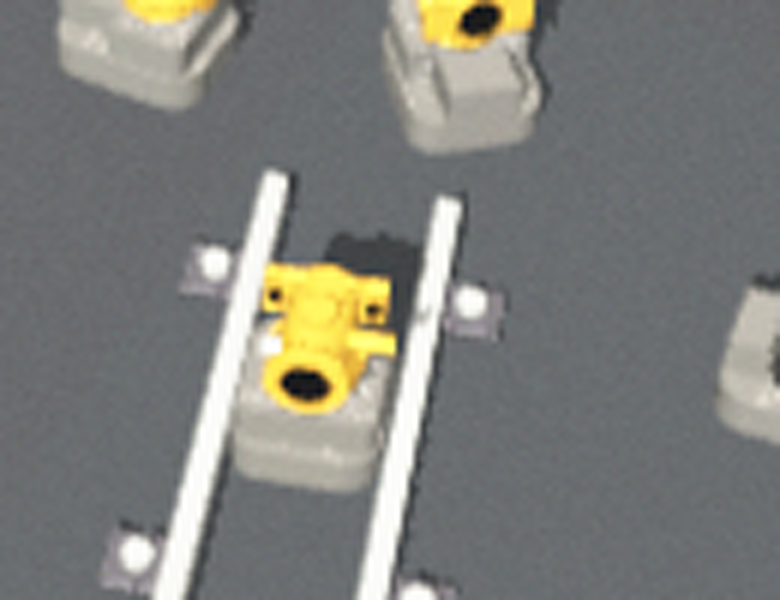

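```bash
cat >> h.py <<'E'
from scipy.spatial.transform import Rotation as Rn
def rel(track_xy_mm,z_mm,dir_deg):
    """target TCP in track xy (mm), height, direction of tool x in track axes (deg) -> row (deg,mm)"""
    p=np.load('track.npy'); s=env.state(); q=s['tool_rot']
    R=Rn.from_quat([q[1],q[2],q[3],q[0]]).as_matrix()
    a=p[2]+np.radians(dir_deg); x=np.array([np.cos(a),np.sin(a),0]); zt=np.array([0,0,-1.]); G=np.c_[x,np.cross(zt,x),zt]
    w=T2W(p,np.array(track_xy_mm)/1000)[0]
    d=R.T@(np.array([w[0],w[1],z_mm/1000])-s['eef_pos'])*1000
    return np.round(np.r_[np.degrees(Rn.from_matrix(R.T@G).as_rotvec()),d],1)
def st():
    p=np.load('track.npy'); s=env.state(); q=s['tool_rot']
    R=Rn.from_quat([q[1],q[2],q[3],q[0]]).as_matrix()
    c,si=np.cos(p[2]),np.sin(p[2]); F=s['ft_force']
    print('t',round(s['t'],2),'track',np.round(W2T(p,s['eef_pos'][:2])[0]*1000,1),'z',round(s['eef_pos'][2]*1000,1),'dir',round(np.degrees(np.arctan2(R[1,0],R[0,0])-p[2]),1),'Ftrack',np.round([c*F[0]+si*F[1],-si*F[0]+c*F[1],F[2]],1),'grip',round(s['gripper_width'],4))
E
python3 - <<'E'
from h import *
st();print(rel((-85,-170),150,90)); print(rel((-85,-170),16,90))
E
```

```text
t 2.25 track [-207.7  470.9] z 238.7 dir 139.1 Ftrack [ 0.2 -0.1 -0.7] grip 0.0881
[  -0.    -0.    49.1 -512.3 -404.2   88.7]
[  -0.    -0.    49.1 -512.3 -404.2  222.7]
```

Call:
jog_arm --pt "0 0 8 -37 -29 6 0" --pt "0 0 16 -74 -58 12 0" --pt "0 0 24 -111 -87 18 0" --pt "0 0 32 -148 -116 24 0" --pt "0 0 40 -185 -145 30 0" --pt "0 0 49.1 -222 -174 36 0" --pt "0 0 49.1 -259 -203 42 0" --pt "0 0 49.1 -296 -232 48 0" --pt "0 0 49.1 -333 -261 54 0" --pt "0 0 49.1 -370 -290 60 0" --pt "0 0 49.1 -407 -319 66 0" --pt "0 0 49.1 -444 -348 72 0" --force 40

```text
t: 3.45
eef_pos: [0.4774, -0.0352, 0.1666]
tool_rot: [0.0, 0.608, 0.794, 0.0]
ft_force: [0.6, 0.3, 0.5]
gripper_width: 0.0009
```

```bash
python3 - <<'E'
from h import *
st();print(rel((-85,-170),100,90)); print(rel((-85,-170),16,90))
E
```

```text
t 3.45 track [-99.8 -84.9] z 166.6 dir 90.0 Ftrack [0.7 0.2 0.5] grip 0.0009
[  0.    0.   -0.  -85.1  14.8  66.7]
[  0.    0.   -0.  -85.1  14.8 150.7]
```

Call:
jog_arm --pt "0 0 0 -42 7 20 0" --pt "0 0 0 -85 14.8 40 0" --pt "0 0 0 -87 14.8 70 0" --pt "0 0 0 -87 14.8 100 0" --pt "0 0 0 -87 14.8 125 0" --pt "0 0 0 -87 14.8 130 0" --pt "0 0 0 -87 14.8 130 0"

```text
t: 4.15
eef_pos: [0.5139, -0.1132, 0.0367]
tool_rot: [-0.0, 0.607, 0.794, -0.0]
ft_force: [-0.0, -0.2, -0.1]
gripper_width: 0.0002
```

```bash
python3 - <<'E'
from h import *
st()
f=save('side','side2')
im=f['color'][80:280,230:430,::-1]; cv2.imwrite('pics/s2.png',cv2.resize(im,None,fx=3,fy=3,interpolation=cv2.INTER_CUBIC))
f=save('wrist','wrist2')
E
```

```text
t 4.15 track [ -85.1 -169.7] z 36.7 dir 90.0 Ftrack [-0.1 -0.2 -0.1] grip 0.0002
```

View pics/s2.png

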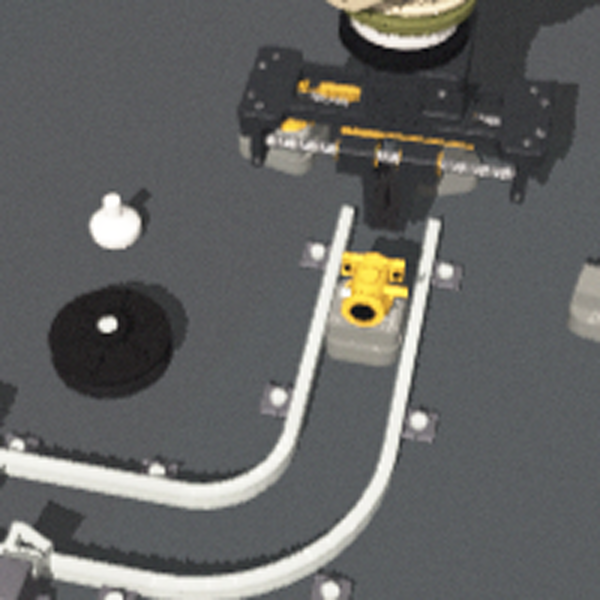

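View pics/wrist2.png

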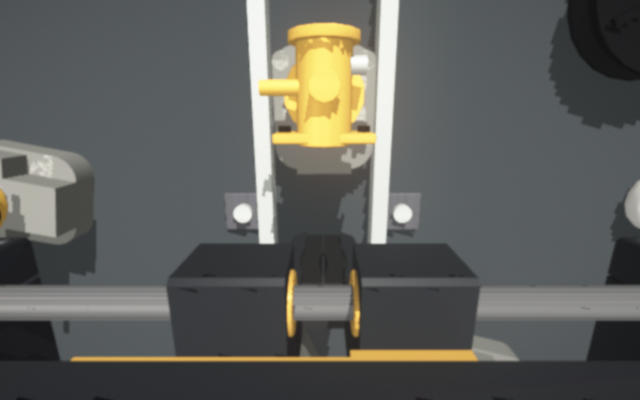

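The wrist view shows the shut fingers at column 323, midway between the rails at columns 266 and 378. The carrier's back is straight ahead. I'll lower the fingers and approach.

Call:
jog_arm --pt "0 0 0 0 0 10 0" --pt "0 0 0 0 0 18 0" --pt "0 0 0 2 0 21 0" --pt "0 0 0 6 0 21 0" --pt "0 0 0 10 0 21 0" --pt "0 0 0 14 0 21 0" --pt "0 0 0 17 0 21 0" --pt "0 0 0 20 0 21 0" --pt "0 0 0 23 0 21 0" --pt "0 0 0 25 0 21 0" --pt "0 0 0 27 0 21 0"

```text
t: 5.35
eef_pos: [0.5069, -0.0872, 0.0158]
tool_rot: [0.0, 0.607, 0.794, -0.0]
ft_force: [1.3, -1.6, -0.1]
gripper_width: 0.0007
```

```bash
python3 - <<'E'
from h import *
st()
E
```

```text
t 5.35 track [ -85.  -142.8] z 15.8 dir 90.0 Ftrack [ 0.8 -1.9 -0.1] grip 0.0007
```

Call:
jog_arm --pt "0 0 0 3 0 0 0" --pt "0 0 0 7 0 0 0" --pt "0 0 0 12 0 0 0" --pt "0 0 0 18 0 0 0" --pt "0 0 0 24 0 0 0" --pt "0 0 0 30 0 0 0" --pt "0 0 0 36 0 0 0" --pt "0 0 0 42 0 0 0" --pt "0 0 0 48 0 0 0" --pt "0 0 0 54 0 0 0" --pt "0 0 0 59 0 0 0" --pt "0 0 0 62 0 0 0"

```text
t: 6.55
eef_pos: [0.4905, -0.0269, 0.0157]
tool_rot: [-0.0, 0.607, 0.794, -0.0]
ft_force: [1.1, -1.4, 1.0]
gripper_width: 0.0005
```

```bash
cat > look.py <<'E'
from h import *
import sys
np.set_printoptions(precision=1,suppress=True)
n=sys.argv[1]; st(); p=np.load('track.npy'); ims=[]
for c in('side','wrist'):
    f=viewer.grab_frame(c)
    if c=='side': im=f['color'][130:300,170:420,::-1]
    else: im=f['color'][:,:,::-1]
    ims.append(cv2.resize(im,None,fx=(800/im.shape[1] if c=='side' else .6),fy=(800/im.shape[1] if c=='side' else .6),interpolation=cv2.INTER_CUBIC))
    for th,z in(('carrier',0),('push_face',.014)):
        for r in nets.place_of(c,th):
            w=atz(f,r['uv'],z); t=W2T(p,w[:2])[0]*1000
            if np.abs(t-W2T(p,env.state()['eef_pos'][:2])[0]*1000).max()<80: print(c,th,round(r['score'],2),np.round(r['uv']),t)
cv2.imwrite('pics/%s_s.png'%n,ims[0]); cv2.imwrite('pics/%s_w.png'%n,ims[1])
E
python3 look.py a
```

```text
t 6.55 track [-85.1 -80.3] z 15.7 dir 90.0 Ftrack [ 0.7 -1.7  1. ] grip 0.0005
side carrier 0.58 [347. 214.] [-84.9 -41.3]
side push_face 0.56 [347. 197.] [-79.5 -71.3]
wrist carrier 0.66 [329. 161.] [-81.4 -39. ]
wrist push_face 0.88 [324. 228.] [-83.8 -69.2]
```

View pics/a_s.png

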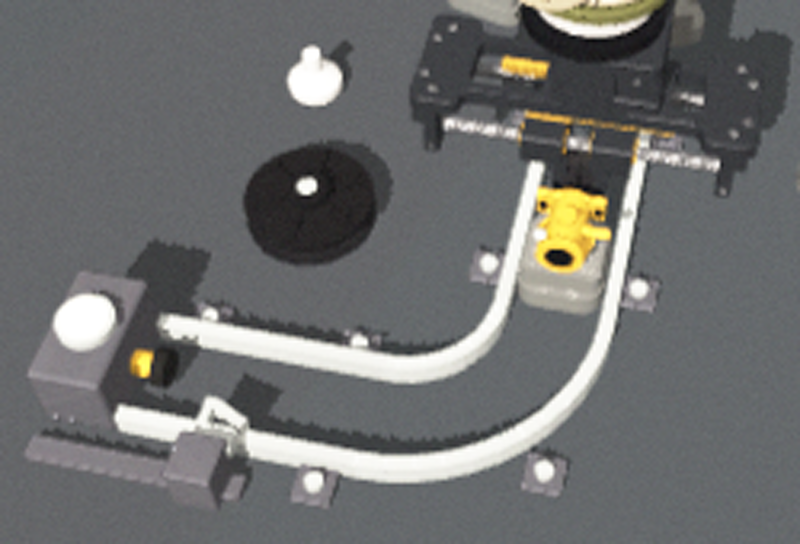

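View pics/a_w.png

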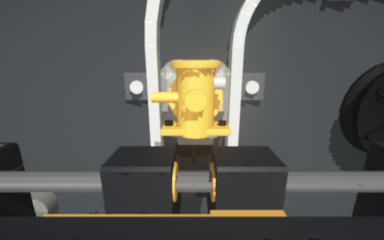

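```bash
cat > path.py <<'E'
from h import *
from scipy.optimize import minimize
B=[]
for sx,sy,a0 in((1,1,0),(-1,1,90),(-1,-1,180),(1,-1,270)):
    for a in np.radians(np.arange(a0,a0+91,10)): B.append((18*sx+12*np.cos(a),13*sy+12*np.sin(a)))
for x in np.linspace(-18,18,19): B+=[(x,25),(x,-25)]
B=np.array(B)
def lat(P):
    x,y=P.T
    return np.where(y<0,-85-x,np.where(x>0,y-85,np.hypot(x,y)-85))
L=85*np.pi/2
def cl(s):
    if s<0: return np.array([-85,s]),90.
    if s<L: a=s/85; return np.array([-85*np.cos(a),85*np.sin(a)]),90-np.degrees(a)
    return np.array([s-L,85.]),0.
def pose(s,g):
    c,h=cl(s); n=np.array([-np.sin(np.radians(h)),np.cos(np.radians(h))])
    def f(v):
        th=np.radians(h+v[1]); R=np.array([[np.cos(th),-np.sin(th)],[np.sin(th),np.cos(th)]])
        return -(27-np.abs(lat(c+n*v[0]+B@R.T)).max())
    best=min((minimize(f,x0,method='Nelder-Mead',options=dict(xatol=1e-3,fatol=1e-4,initial_simplex=np.array(x0)+[[0,0],[1,0],[0,3]])) for x0 in(g,[0,0])),key=lambda r:r.fun)
    v=best.x; return c+n*v[0],h+v[1],-best.fun,v
g=[0,0];out=[]
for s in np.arange(-42,L+62,3):
    P,h,cle,g=pose(s,g); d=np.array([np.cos(np.radians(h)),np.sin(np.radians(h))]); t=P-39.5*d
    out.append([s,*P,h,cle,*t])
    if int(round((s+42)/3))%3==0: print(np.round(out[-1],1))
np.save('path.npy',out)
E
python3 path.py
```

```text
[-42.  -85.  -42.   90.    2.  -85.  -81.5]
[-33.  -85.  -33.   90.    2.  -85.  -72.5]
[-24.  -85.  -24.   90.    2.  -85.  -63.5]
[-15.  -85.  -15.   89.9   2.  -85.  -54.5]
[ -6.  -84.9  -6.   88.8   1.7 -85.7 -45.5]
[  3.  -84.4   3.   86.1   1.4 -87.1 -36.4]
[ 12.  -83.4  11.8  81.7   1.2 -89.  -27.2]
[ 21.  -81.6  20.6  75.8   1.2 -91.3 -17.7]
[ 30.  -79.   29.1  69.8   1.2 -92.6  -8. ]
[ 39.  -75.5  37.3  63.7   1.2 -93.    1.9]
[ 48.  -71.1  45.   57.6   1.2 -92.2  11.7]
[ 57.  -65.9  52.3  51.6   1.2 -90.5  21.4]
[ 66.  -60.   59.   45.5   1.2 -87.7  30.8]
[ 75.  -53.5  65.   39.4   1.2 -84.   39.9]
[ 84.  -46.3  70.3  33.4   1.2 -79.3  48.6]
[ 93.  -38.6  74.8  27.3   1.2 -73.7  56.7]
[102.  -30.5  78.5  21.2   1.2 -67.3  64.1]
[111.  -22.   81.2  15.2   1.2 -60.2  70.9]
[120.  -13.3  83.1   9.2   1.2 -52.3  76.8]
[129.   -4.5  84.3   4.6   1.4 -43.9  81.1]
[138.    4.5  84.8   1.5   1.7 -35.   83.8]
[147.   13.5  85.    0.2   2.  -26.   84.9]
[156.   22.5  85.    0.    2.  -17.   85. ]
[165.   31.5  85.    0.    2.   -8.   85. ]
[174.   40.5  85.    0.    2.    1.   85. ]
[183.   49.5  85.    0.    2.   10.   85. ]
[192.   58.5  85.    0.    2.   19.   85. ]
```

```bash
cat > rows.py <<'E'
from h import *
import sys
ss=[float(a) for a in sys.argv[1].split(',')]
o=np.load('path.npy')
st()
for s in ss:
    t=[np.interp(s,o[:,0],o[:,k]) for k in(5,6,3)]
    print(s,rel(t[:2],15.8,t[2])[2:].tolist())
E
python3 rows.py -37,-32,-27,-22,-17,-12,-8,-4,0,3,6,9
```

```text
t 6.85 track [-85.2 -80.8] z 15.6 dir 90.0 Ftrack [ 0.5 -0.   0.1] grip 0.0003
-37.0 [-0.0, 4.3, 0.2, -0.2]
-32.0 [-0.0, 9.3, 0.2, -0.2]
-27.0 [-0.0, 14.3, 0.2, -0.2]
-22.0 [-0.0, 19.3, 0.2, -0.2]
-17.0 [0.0, 24.3, 0.2, -0.2]
-12.0 [0.3, 29.3, 0.0, -0.2]
-8.0 [0.8, 33.3, -0.3, -0.2]
-4.0 [1.7, 37.3, -0.8, -0.2]
0.0 [2.8, 41.3, -1.4, -0.2]
3.0 [3.9, 44.4, -1.9, -0.2]
6.0 [5.2, 47.4, -2.5, -0.2]
9.0 [6.6, 50.4, -3.1, -0.2]
```

Call:
jog_arm --pt "0 0 0 4.5 0.1 0 0" --pt "0 0 0 9.5 0.1 0 0" --pt "0 0 0 14.5 0.1 0 0" --pt "0 0 0 19.5 0.1 0 0" --pt "0 0 0 24.5 0.1 0 0" --pt "0 0 0.3 29.5 0 0 0" --pt "0 0 0.8 33.5 -0.3 0 0" --pt "0 0 1.7 37.5 -0.8 0 0" --pt "0 0 2.8 41.5 -1.4 0 0" --pt "0 0 3.9 44.5 -1.9 0 0" --pt "0 0 5.2 47.5 -2.5 0 0" --pt "0 0 6.6 50.5 -3.1 0 0"

```text
t: 8.05
eef_pos: [0.4742, 0.0207, 0.0157]
tool_rot: [-0.0, 0.653, 0.757, -0.0]
ft_force: [0.3, -0.5, -1.1]
gripper_width: 0.0006
```

```bash
python3 look.py b;python3 rows.py 12,15,18,21,24,27,30,33,36,39,42,45
```

```text
t 8.05 track [-88.3 -30.1] z 15.7 dir 83.3 Ftrack [ 0.2 -0.6 -1.1] grip 0.0006
side carrier 0.77 [340. 237.] [-83.4  14.8]
side push_face 0.57 [341. 219.] [-77.8 -16.8]
wrist carrier 0.78 [320. 160.] [-84.2  11.8]
wrist push_face 0.85 [326. 229.] [-84.8 -19.3]
t 8.35 track [-88.2 -30.3] z 15.7 dir 83.4 Ftrack [-0.7 -0.1  0.5] grip 0.0
12.0 [1.7, 2.9, -1.2, -0.1]
15.0 [3.5, 6.0, -2.3, -0.1]
18.0 [5.5, 9.0, -3.5, -0.1]
21.0 [7.6, 12.1, -4.5, -0.1]
24.0 [9.6, 15.3, -5.5, -0.1]
27.0 [11.6, 18.5, -6.3, -0.1]
30.0 [13.6, 21.7, -7.0, -0.1]
33.0 [15.6, 24.9, -7.6, -0.1]
36.0 [17.7, 28.1, -8.1, -0.1]
39.0 [19.7, 31.4, -8.4, -0.1]
42.0 [21.7, 34.7, -8.7, -0.1]
45.0 [23.7, 38.0, -8.8, -0.1]
```

View pics/b_s.png

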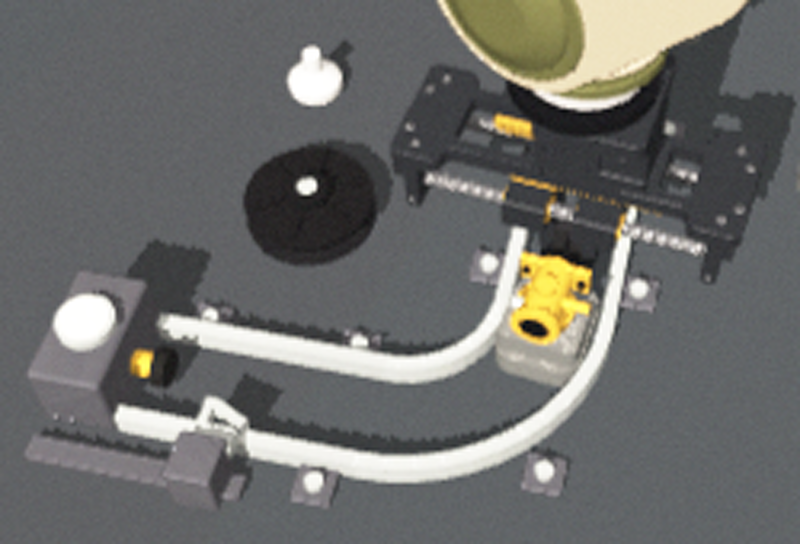

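The side view shows the carrier at about (548,320), turning into the bend between the rails. Forces stay under 2 N, so I'll carry on.

Call:
jog_arm --pt "0 0 1.7 3 -1.2 0 0" --pt "0 0 3.5 6 -2.3 0 0" --pt "0 0 5.5 9 -3.5 0 0" --pt "0 0 7.6 12.1 -4.5 0 0" --pt "0 0 9.6 15.3 -5.5 0 0" --pt "0 0 11.6 18.5 -6.3 0 0" --pt "0 0 13.6 21.7 -7 0 0" --pt "0 0 15.6 24.9 -7.6 0 0" --pt "0 0 17.7 28.1 -8.1 0 0" --pt "0 0 19.7 31.4 -8.4 0 0" --pt "0 0 21.7 34.7 -8.7 0 0" --pt "0 0 23.7 38 -8.8 0 0"

```text
t: 9.55
eef_pos: [0.46, 0.0567, 0.0158]
tool_rot: [0.0, 0.794, 0.607, -0.0]
ft_force: [-0.8, -1.7, 1.1]
gripper_width: 0.0003
```

```bash
python3 look.py c;python3 rows.py 48,51,54,57,60,63,66,69,72,75,78,81
```

```text
t 9.55 track [-92.6   8.4] z 15.8 dir 59.6 Ftrack [-1.2 -1.4  1.1] grip 0.0003
side carrier 0.86 [329. 250.] [-68.9  46.2]
side carrier 0.34 [326. 257.] [-65.2  61. ]
side push_face 0.77 [340. 237.] [-83.   23.7]
wrist carrier 0.58 [324. 161.] [-70.4  44.2]
wrist push_face 0.7 [324. 163.] [-69.6  45.3]
wrist push_face 0.55 [324. 230.] [-86.2  17.3]
t 9.85 track [-92.6   8.4] z 15.7 dir 59.7 Ftrack [-1.2 -0.4  0.9] grip 0.0006
48.0 [2.1, 3.0, -1.4, -0.1]
51.0 [4.1, 6.1, -2.6, -0.1]
54.0 [6.1, 9.2, -3.8, -0.1]
57.0 [8.2, 12.3, -4.8, -0.1]
60.0 [10.2, 15.4, -5.7, -0.1]
63.0 [12.2, 18.6, -6.5, -0.1]
66.0 [14.2, 21.8, -7.1, -0.1]
69.0 [16.2, 25.1, -7.7, -0.1]
72.0 [18.3, 28.3, -8.2, -0.1]
75.0 [20.3, 31.6, -8.5, -0.1]
78.0 [22.3, 34.8, -8.7, -0.1]
81.0 [24.3, 38.1, -8.8, -0.1]
```

View pics/c_s.png

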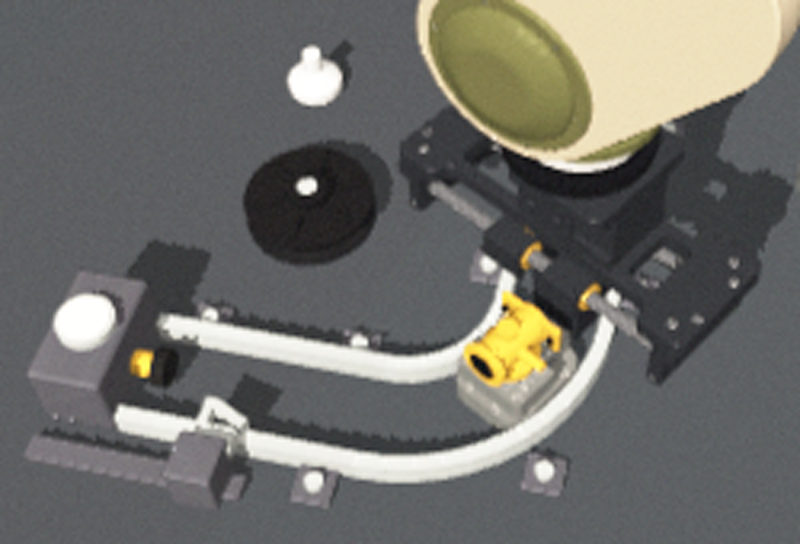

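View pics/c_w.png

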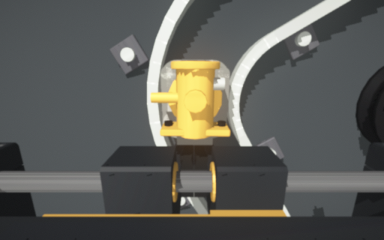

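The carrier is at side-crop pixel (515,370), square to the fingers and between the rails. I'll carry on.

Call:
jog_arm --pt "0 0 2.1 3 -1.4 0 0" --pt "0 0 4.1 6.1 -2.6 0 0" --pt "0 0 6.1 9.2 -3.8 0 0" --pt "0 0 8.2 12.3 -4.8 0 0" --pt "0 0 10.2 15.4 -5.7 0 0" --pt "0 0 12.2 18.6 -6.5 0 0" --pt "0 0 14.2 21.8 -7.1 0 0" --pt "0 0 16.2 25.1 -7.7 0 0" --pt "0 0 18.3 28.3 -8.2 0 0" --pt "0 0 20.3 31.6 -8.5 0 0" --pt "0 0 22.3 34.8 -8.7 0 0" --pt "0 0 24.3 38.1 -8.8 0 0"

```text
t: 11.05
eef_pos: [0.4613, 0.0958, 0.0157]
tool_rot: [-0.0, 0.904, 0.427, -0.0]
ft_force: [-0.7, -1.9, 1.0]
gripper_width: 0.0003
```

```bash
python3 look.py d;python3 rows.py 84,87,90,93,96,99,102,105,108,111,114,117
```

```text
t 11.05 track [-81.2  45.7] z 15.7 dir 35.4 Ftrack [-1.2 -1.6  1. ] grip 0.0003
side carrier 0.73 [316. 257.] [-48.9  65.3]
side push_face 0.58 [326. 248.] [-64.7  51.9]
wrist carrier 0.74 [325. 161.] [-45.8  69.1]
wrist push_face 0.84 [323. 228.] [-70.6  52.2]
t 11.35 track [-80.9  45.7] z 15.7 dir 35.4 Ftrack [ 0.3  0.  -0.2] grip 0.0008
84.0 [2.1, 3.0, -1.4, -0.1]
87.0 [4.1, 6.1, -2.6, -0.1]
90.0 [6.1, 9.1, -3.8, -0.1]
93.0 [8.1, 12.3, -4.8, -0.1]
96.0 [10.1, 15.4, -5.7, -0.1]
99.0 [12.2, 18.6, -6.5, -0.1]
102.0 [14.2, 21.8, -7.2, -0.1]
105.0 [16.2, 25.0, -7.7, -0.1]
108.0 [18.2, 28.3, -8.2, -0.1]
111.0 [20.3, 31.6, -8.5, -0.1]
114.0 [22.3, 34.8, -8.7, -0.1]
117.0 [24.3, 38.1, -8.8, -0.1]
```

View pics/d_s.png

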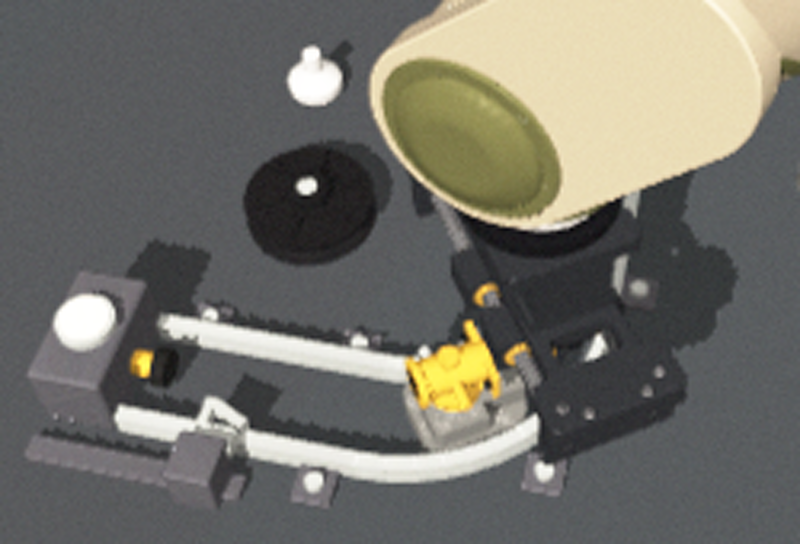

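View pics/d_w.png

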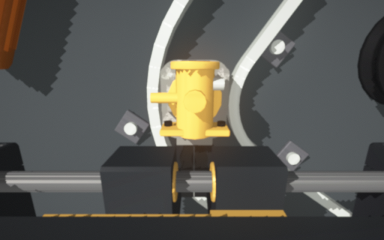

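The carrier is past the middle of the bend, at side-crop pixel (465,395), and still square to the fingers.

Call:
jog_arm --pt "0 0 2.1 3 -1.4 0 0" --pt "0 0 4.1 6.1 -2.6 0 0" --pt "0 0 6.1 9.1 -3.8 0 0" --pt "0 0 8.1 12.3 -4.8 0 0" --pt "0 0 10.1 15.4 -5.7 0 0" --pt "0 0 12.2 18.6 -6.5 0 0" --pt "0 0 14.2 21.8 -7.2 0 0" --pt "0 0 16.2 25 -7.7 0 0" --pt "0 0 18.2 28.3 -8.2 0 0" --pt "0 0 20.3 31.6 -8.5 0 0" --pt "0 0 22.3 34.8 -8.7 0 0" --pt "0 0 24.3 38.1 -8.8 0 0"

```text
t: 12.55
eef_pos: [0.4785, 0.1308, 0.0156]
tool_rot: [-0.0, 0.974, 0.227, -0.001]
ft_force: [-0.9, -0.2, 1.3]
gripper_width: 0.0004
```

```bash
python3 look.py e;python3 rows.py 120,123,126,129,132,135,138,141,144,147,150,153
```

```text
t 12.55 track [-55.3  75. ] z 15.6 dir 11.1 Ftrack [-0.9  0.1  1.3] grip 0.0004
side carrier 0.93 [297. 265.] [-19.4  86.8]
side push_face 0.76 [309. 257.] [-39.7  75.4]
wrist carrier 0.67 [325. 163.] [-14.   81.7]
wrist push_face 0.61 [325. 227.] [-42.1  76.3]
t 12.85 track [-55.   74.9] z 15.7 dir 11.1 Ftrack [-0.2 -0.2 -0.2] grip 0.0005
120.0 [2.0, 3.0, -1.3, -0.1]
123.0 [3.7, 6.0, -2.4, -0.1]
126.0 [5.2, 9.1, -3.3, -0.1]
129.0 [6.6, 12.1, -3.9, -0.1]
132.0 [7.8, 15.2, -4.4, -0.1]
135.0 [8.8, 18.3, -4.7, -0.1]
138.0 [9.6, 21.3, -4.8, -0.1]
141.0 [10.3, 24.4, -4.8, -0.1]
144.0 [10.7, 27.4, -4.5, -0.1]
147.0 [11.0, 30.4, -4.2, -0.1]
150.0 [11.1, 33.3, -3.7, -0.1]
153.0 [11.1, 36.3, -3.1, -0.1]
```

View pics/e_s.png

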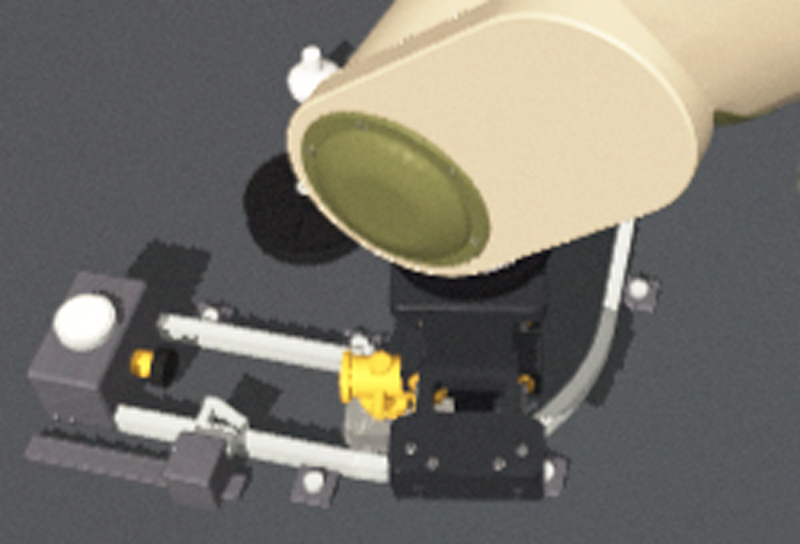

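View pics/e_w.png

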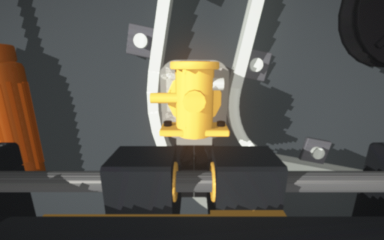

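The carrier leaves the bend straight, so I'll continue into leg 2.

Call:
jog_arm --pt "0 0 2 3 -1.3 0 0" --pt "0 0 3.7 6 -2.4 0 0" --pt "0 0 5.2 9.1 -3.3 0 0" --pt "0 0 6.6 12.1 -3.9 0 0" --pt "0 0 7.8 15.2 -4.4 0 0" --pt "0 0 8.8 18.3 -4.7 0 0" --pt "0 0 9.6 21.3 -4.8 0 0" --pt "0 0 10.3 24.4 -4.8 0 0" --pt "0 0 10.7 27.4 -4.5 0 0" --pt "0 0 11 30.4 -4.2 0 0" --pt "0 0 11.1 33.3 -3.7 0 0" --pt "0 0 11.1 36.3 -3.1 0 0"

```text
t: 14.05
eef_pos: [0.5102, 0.1498, 0.0157]
tool_rot: [-0.0, 0.991, 0.132, -0.0]
ft_force: [-1.2, 0.0, -0.5]
gripper_width: 0.0009
```

```bash
python3 look.py f;python3 rows.py 156,164,170,180; python3 -c "
from h import *
f=save('top','topf')
im=f['color'][80:230,200:400,::-1]; cv2.imwrite('pics/f_t.png',cv2.resize(im,None,fx=4,fy=4,interpolation=cv2.INTER_CUBIC))"
```

```text
t 14.05 track [-19.7  85.1] z 15.7 dir 0.0 Ftrack [-1.1  0.4 -0.5] grip 0.0009
side carrier 0.59 [276. 259.] [20.5 84. ]
side push_face 0.81 [290. 259.] [-8.2 86.2]
wrist push_face 0.92 [324. 231.] [-8.7 84.2]
t 14.35 track [-19.8  85. ] z 15.8 dir 0.0 Ftrack [ 0.6  0.9 -0. ] grip 0.0001
156.0 [0.0, 2.8, 0.0, 0.0]
164.0 [0.0, 10.8, 0.0, 0.0]
170.0 [0.0, 16.8, 0.0, 0.0]
180.0 [0.0, 26.8, 0.0, 0.0]
```

View pics/f_s.png

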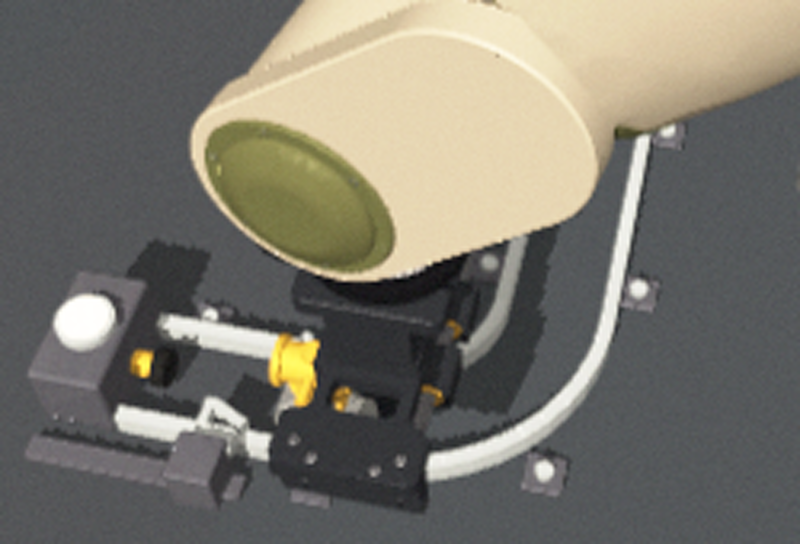

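View pics/f_w.png

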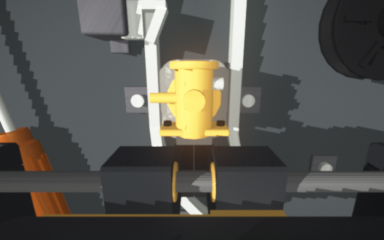

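View pics/f_t.png

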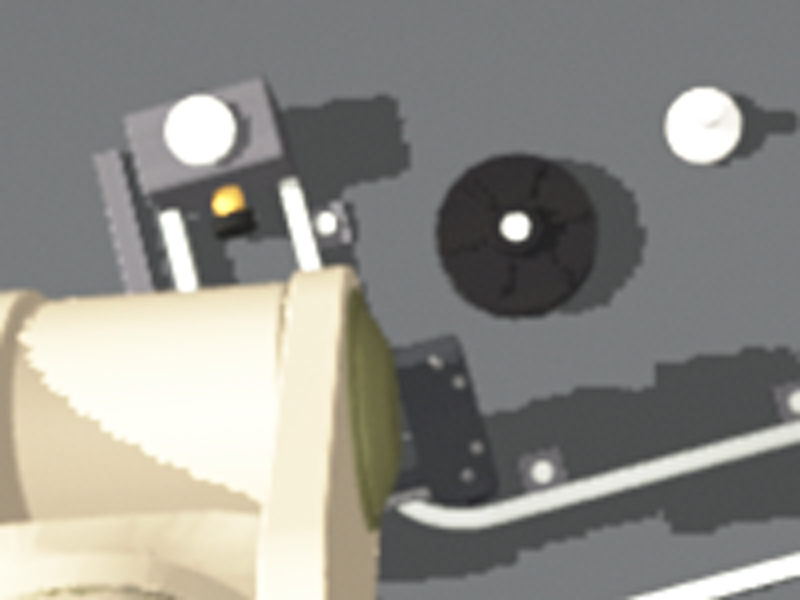

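Call:
jog_arm --pt "0 0 0 3 0 0 0" --pt "0 0 0 6 0 0 0" --pt "0 0 0 9 0 0 0" --pt "0 0 0 12 0 0 0" --pt "0 0 0 14 0 0 0" --pt "0 0 0 16 0 0 0" --pt "0 0 0 18 0 0 0" --pt "0 0 0 20 0 0 0" --pt "0 0 0 22 0 0 0" --pt "0 0 0 24 0 0 0"

```text
t: 15.4
eef_pos: [0.5333, 0.1561, 0.0157]
tool_rot: [-0.0, 0.991, 0.132, -0.0]
ft_force: [-1.4, -0.9, 0.4]
gripper_width: 0.0005
```

```bash
python3 - <<'E'
from h import *
st(); p=np.load('track.npy')
f=viewer.grab_frame('top')
print(W2T(p,atz(f,(258.7,135.5),.016)[:2])*1000, W2T(p,atz(f,(258.7,138),.010)[:2])*1000)
E
```

```text
t 15.4 track [ 4.2 85.1] z 15.7 dir 0.0 Ftrack [-1.6 -0.5  0.4] grip 0.0005
[[118.841051    82.36958845]] [[115.83390715  84.4214635 ]]
```

Call:
jog_arm --pt "0 0 0 2 0 0 0" --pt "0 0 0 4 0 0 0" --pt "0 0 0 6 0 0 0" --pt "0 0 0 8 0 0 0" --pt "0 0 0 10 0 0 0"

```text
t: 15.95
eef_pos: [0.5429, 0.1586, 0.0157]
tool_rot: [0.0, 0.991, 0.132, -0.0]
ft_force: [-3.5, -3.2, 1.1]
gripper_width: 0.0011
```

Call:
jog_arm --pt "0 0 0 2 0 0 0" --pt "0 0 0 4 0 0 0" --pt "0 0 0 6 0 0 0" --pt "0 0 0 8 0 0 0" --pt "0 0 0 10 0 0 0"

```text
t: 16.45
eef_pos: [0.5526, 0.1614, 0.0157]
tool_rot: [-0.0, 0.991, 0.132, 0.0]
ft_force: [-2.8, -2.1, -0.6]
gripper_width: 0.0005
```

Call:
jog_arm --pt "0 0 0 2 0 0 0" --pt "0 0 0 4 0 0 0" --pt "0 0 0 6 0 0 0" --pt "0 0 0 8 0 0 0" --pt "0 0 0 10 0 0 0"

```text
t: 16.95
eef_pos: [0.5623, 0.1639, 0.0157]
tool_rot: [0.0, 0.991, 0.132, 0.0]
ft_force: [-1.9, -2.0, -0.4]
gripper_width: 0.0002
```

```bash
python3 look.py g
```

```text
t 16.95 track [34.2 85. ] z 15.7 dir 0.0 Ftrack [-2.4 -1.5 -0.4] grip 0.0002
side carrier 0.77 [248. 255.] [70.8 85.8]
side push_face 0.79 [259. 252.] [49.9 83.9]
wrist carrier 0.94 [328. 158.] [78.5 82.4]
wrist push_face 0.73 [322. 228.] [46.5 85.3]
```

View pics/g_w.png

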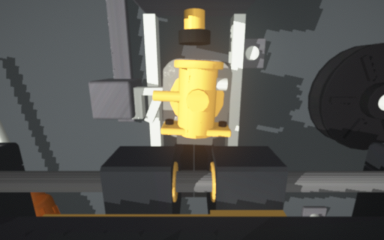

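View pics/g_s.png

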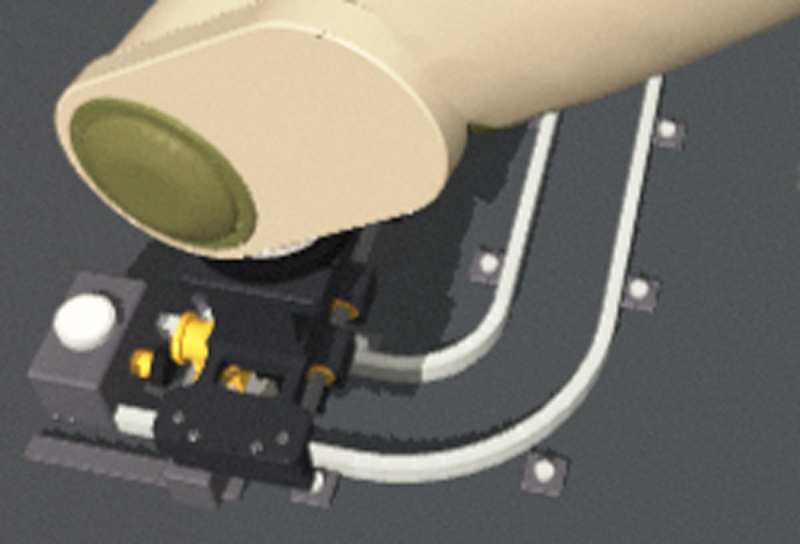

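The catch is pushed aside at wrist-crop pixel (145,100). The nozzle disc, at (195,35), is a little ahead of the carrier. Fine steps from here.

Call:
jog_arm --pt "0 0 0 2 0 0 0" --pt "0 0 0 4 0 0 0" --pt "0 0 0 6 0 0 0" --pt "0 0 0 8 0 0 0"

```text
t: 17.65
eef_pos: [0.5699, 0.166, 0.0156]
tool_rot: [0.0, 0.991, 0.132, -0.0]
ft_force: [-2.1, -3.1, -0.1]
gripper_width: 0.0002
```

Call:
jog_arm --pt "0 0 0 1 0 0 0" --pt "0 0 0 2 0 0 0" --pt "0 0 0 3 0 0 0"

```text
t: 17.95
eef_pos: [0.5727, 0.1668, 0.0157]
tool_rot: [-0.0, 0.991, 0.132, -0.0]
ft_force: [-1.5, -1.9, -0.1]
gripper_width: 0.0006
```

Call:
jog_arm --pt "0 0 0 1 0 0 0" --pt "0 0 0 2 0 0 0"

```text
t: 18.15
eef_pos: [0.5742, 0.1672, 0.0156]
tool_rot: [0.0, 0.991, 0.132, -0.001]
ft_force: [-5.1, -3.5, 2.2]
gripper_width: 0.0006
```

Call:
jog_arm --pt "0 0 0 1 0 0 0" --pt "0 0 0 2 0 0 0"

```text
t: 18.35
eef_pos: [0.5758, 0.1677, 0.0156]
tool_rot: [0.0, 0.991, 0.132, -0.001]
ft_force: [-7.5, -3.1, 3.1]
gripper_width: 0.0004
```

Call:
jog_arm --pt "0 0 0 1 0 0 0" --pt "0 0 0 1 0 0 0"

```text
t: 18.55
eef_pos: [0.5767, 0.1679, 0.0156]
tool_rot: [0.0, 0.991, 0.132, -0.001]
ft_force: [-8.1, -3.0, 3.7]
gripper_width: 0.0005
```

Call:
jog_arm --pt "0 0 0 1 0 0 0" --pt "0 0 0 1 0 0 0"

```text
t: 18.75
eef_pos: [0.5775, 0.1682, 0.0156]
tool_rot: [0.0, 0.991, 0.132, -0.002]
ft_force: [-6.9, -2.5, 3.3]
gripper_width: 0.0005
```

Call:
jog_arm --pt "0 0 0 1 0 0 0" --pt "0 0 0 1 0 0 0"

```text
t: 18.95
eef_pos: [0.5784, 0.1685, 0.0156]
tool_rot: [0.0, 0.991, 0.132, -0.002]
ft_force: [-7.9, -3.1, 3.6]
gripper_width: 0.0006
```

```bash
python3 -c "
from h import *
st()"
```

```text
t 18.95 track [50.9 85.2] z 15.6 dir 0.0 Ftrack [-8.4 -0.9  3.6] grip 0.0006
```

Call:
jog_arm --pt "0 0 0 1 0 0 0" --pt "0 0 0 1 0 0 0"

```text
t: 19.15
eef_pos: [0.5792, 0.1687, 0.0156]
tool_rot: [0.0, 0.991, 0.132, -0.002]
ft_force: [-8.6, -3.5, 4.5]
gripper_width: 0.0002
```

Call:
jog_arm --pt "0 0 0 1 0 0 0" --pt "0 0 0 1 0 0 0"

```text
t: 19.35
eef_pos: [0.5801, 0.169, 0.0156]
tool_rot: [0.0, 0.991, 0.132, -0.002]
ft_force: [-9.7, -4.8, 5.2]
gripper_width: 0.0006
```

Call:
jog_arm --pt "0 0 0 1 0 0 0" --pt "0 0 0 1 0 0 0"

```text
t: 19.55
eef_pos: [0.5809, 0.1692, 0.0156]
tool_rot: [0.0, 0.991, 0.132, -0.002]
ft_force: [-9.7, -4.7, 6.0]
gripper_width: 0.0001
```

```bash
python3 look.py h
```

```text
t 19.55 track [53.5 85.3] z 15.6 dir 0.0 Ftrack [-10.6  -2.    6. ] grip 0.0001
side carrier 0.53 [235. 252.] [96.6 85.7]
side push_face 0.45 [248. 249.] [69.5 82.9]
wrist carrier 0.72 [328. 164.] [94.2 82.6]
wrist push_face 0.76 [326. 229.] [65.1 83.5]
```

View pics/h_w.png

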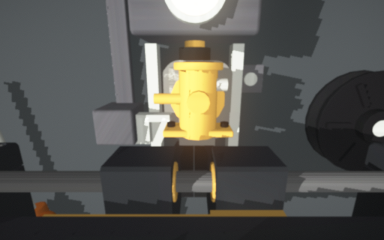

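```bash
python3 -c "
from h import *
st()
f=viewer.grab_frame('wrist')
im=f['color'][40:260,140:440,::-1]; cv2.imwrite('pics/h_z.png',cv2.resize(im,None,fx=2.6,fy=2.6,interpolation=cv2.INTER_CUBIC))"
```

```text
t 19.85 track [53.5 85.3] z 15.6 dir 0.0 Ftrack [-11.6  -0.6   6.4] grip 0.0004
```

View pics/h_z.png

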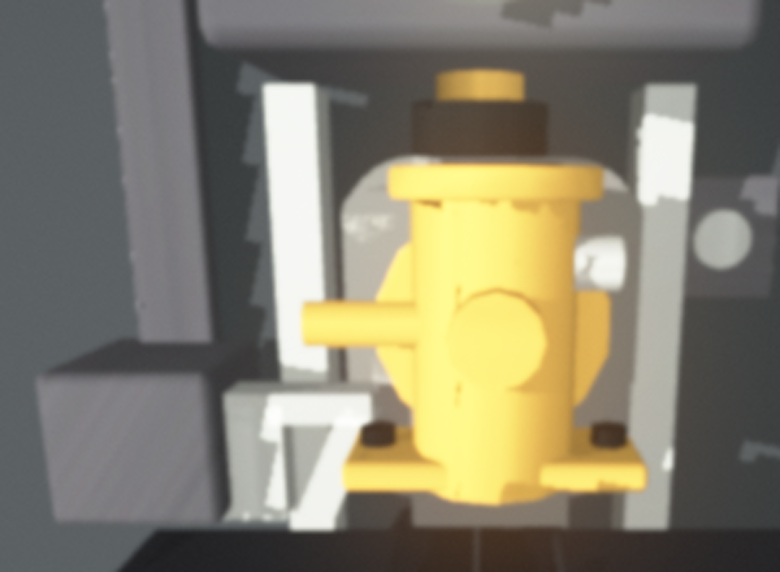

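In the zoomed wrist view, the catch tip reaches past the rail to pixel (370,400), behind the front block, so it seems to be in. I'll push on to about 14 N to confirm.

Call:
jog_arm --pt "0 0 0 1 0 0 0" --pt "0 0 0 1 0 0 0"

```text
t: 20.1
eef_pos: [0.5817, 0.1694, 0.0156]
tool_rot: [0.0, 0.991, 0.132, -0.002]
ft_force: [-11.3, -3.9, 6.9]
gripper_width: 0.0005
```

Call:
jog_arm --pt "0 0 0 1 0 0 0" --pt "0 0 0 1 0 0 0"

```text
t: 20.3
eef_pos: [0.5825, 0.1697, 0.0156]
tool_rot: [0.0, 0.991, 0.132, -0.003]
ft_force: [-12.4, -4.2, 7.6]
gripper_width: 0.0005
```

```bash
python3 -c "
from h import *
st()"
```

```text
t 20.3 track [55.2 85.3] z 15.6 dir 0.0 Ftrack [-13.1  -0.8   7.6] grip 0.0005
```

Call:
jog_arm --pt "0 0 0 1 0 0 0" --pt "0 0 0 1 0 0 0"

```text
t: 20.5
eef_pos: [0.5828, 0.1698, 0.0155]
tool_rot: [0.0, 0.991, 0.132, -0.004]
ft_force: [-16.0, -6.2, 9.9]
gripper_width: 0.0004
```

```bash
python3 -c "
from h import *
st()"
```

```text
t 20.5 track [55.5 85.3] z 15.5 dir 0.0 Ftrack [-17.1  -1.8   9.9] grip 0.0004
```

That's the hard stop, at about 17 N. Now I'll back off slowly.

Call:
jog_arm --pt "0 0 0 -1 0 0 0" --pt "0 0 0 -2 0 0 0" --pt "0 0 0 -3 0 0 0" --pt "0 0 0 -4 0 0 0" --pt "0 0 0 -5 0 0 0" --pt "0 0 0 -6 0 0 0" --pt "0 0 0 -8 0 0 0" --pt "0 0 0 -12 0 0 0" --pt "0 0 0 -18 0 0 0" --pt "0 0 0 -24 0 0 0" --pt "0 0 0 -30 0 0 0" --pt "0 0 0 -35 0 -1 0"

```text
t: 21.7
eef_pos: [0.5509, 0.1609, 0.0167]
tool_rot: [-0.0, 0.991, 0.132, -0.0]
ft_force: [1.2, 0.6, 0.7]
gripper_width: 0.0004
```

```bash
python3 look.py i; python3 -c "
from h import *
f=viewer.grab_frame('wrist')
im=f['color'][0:220,140:440,::-1]; cv2.imwrite('pics/i_z.png',cv2.resize(im,None,fx=2.6,fy=2.6,interpolation=cv2.INTER_CUBIC))"
```

```text
t 21.7 track [22.4 85.1] z 16.7 dir 0.0 Ftrack [1.3 0.3 0.7] grip 0.0004
side carrier 0.78 [240. 251.] [87.2 81.1]
side push_face 0.97 [250. 250.] [66.3 83.5]
wrist carrier 0.73 [327. 105.] [92.2 83. ]
wrist push_face 0.76 [328. 174.] [61.1 82.8]
```

View pics/i_z.png

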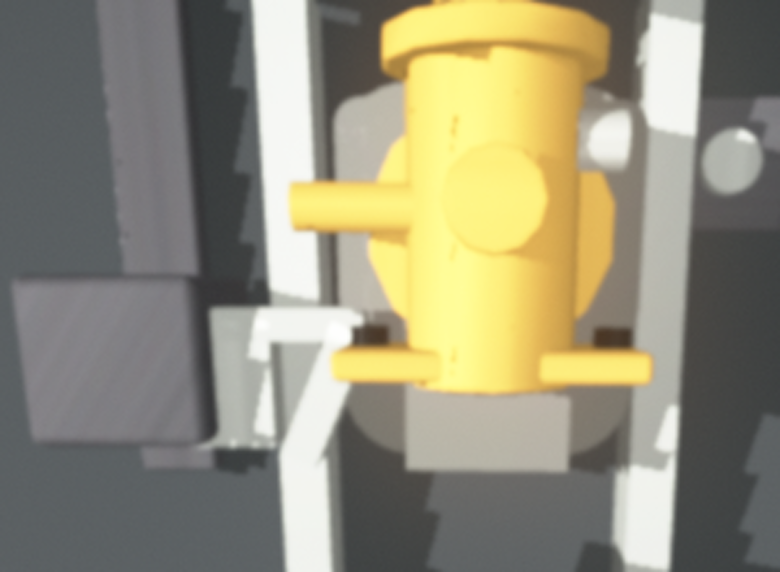

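The catch is fully out at (350,315), behind the front block. The carrier sits about 2–3 mm back from the hard stop. I'll lift clear and check.

Call:
jog_arm --pt "0 0 0 0 0 -20 0" --pt "0 0 0 -5 0 -60 0" --pt "0 0 0 -40 0 -100 0" --pt "0 0 0 -80 0 -130 0" --pt "0 0 0 -120 0 -150 0" --pt "0 0 0 -160 0 -160 0" --pt "0 0 0 -190 0 -160 0" --pt "0 0 0 -190 0 -160 0"

```text
t: 22.85
eef_pos: [0.3659, 0.111, 0.1771]
tool_rot: [0.0, 0.991, 0.132, 0.0]
ft_force: [0.9, 0.1, 0.2]
gripper_width: 0.0001
```

```bash
python3 - <<'E'
from h import *
st(); p=np.load('track.npy'); ims=[]
for c,(x0,y0) in(('top',(170,90)),('side',(170,160))):
    f=save(c,c+'_end'); im=f['color'][y0:y0+150,x0:x0+200,::-1]; cv2.imwrite('pics/end_%s.png'%c,cv2.resize(im,None,fx=4,fy=4,interpolation=cv2.INTER_CUBIC))
    for th,z in(('carrier',0),('push_face',.014),('pulley',0),('choke_knob',0),('screwdriver',0)):
        for r in nets.place_of(c,th):
            w=atz(f,r['uv'],z); t=W2T(p,w[:2])[0]*1000
            if abs(t[0])<200 and abs(t[1])<260: print(c,th,round(r['score'],2),np.round(r['uv']),np.round(t,1))
E
```

```text
t 22.85 track [-169.2   85.4] z 177.1 dir -0.0 Ftrack [ 0.9 -0.1  0.2] grip 0.0001
top carrier 0.67 [265. 148.] [96.4 78.2]
top push_face 0.93 [268. 165.] [57.6 80.2]
top push_face 0.66 [457. 205.] [-117.  -250.3]
top pulley 0.83 [331. 141.] [ 73.7 -53.1]
top choke_knob 0.57 [376. 110.] [ 108.4 -157.6]
top choke_knob 0.22 [331. 143.] [ 69.  -52.3]
top screwdriver 0.58 [194. 194.] [ 44.3 240.8]
side carrier 0.75 [240. 250.] [88.8 80.1]
side push_face 0.68 [251. 250.] [64.3 83.9]
side push_face 0.62 [382. 138.] [-124.9 -249.7]
side pulley 0.81 [268. 196.] [ 75.4 -50.6]
side choke_knob 0.57 [266. 156.] [ 112.7 -157.3]
side screwdriver 0.66 [236. 339.] [ 39.4 234.3]
```

View pics/end_top.png

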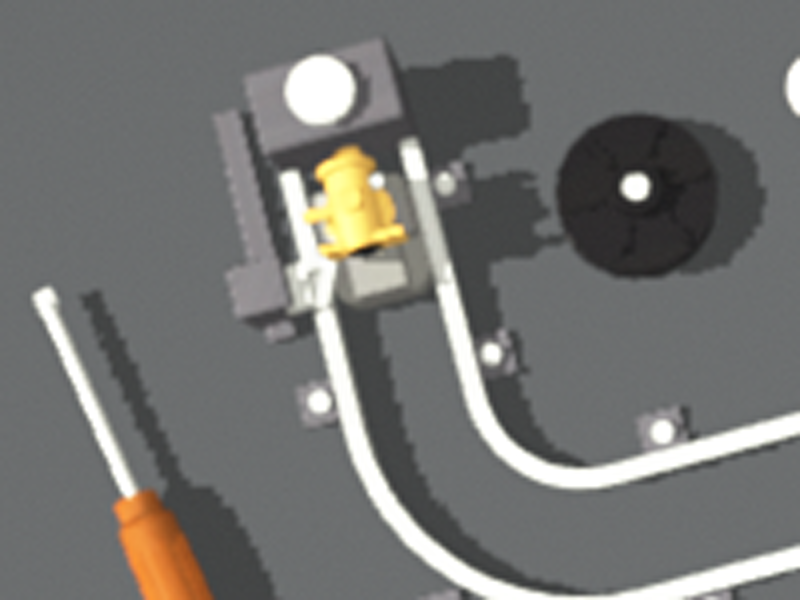

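View pics/end_side.png

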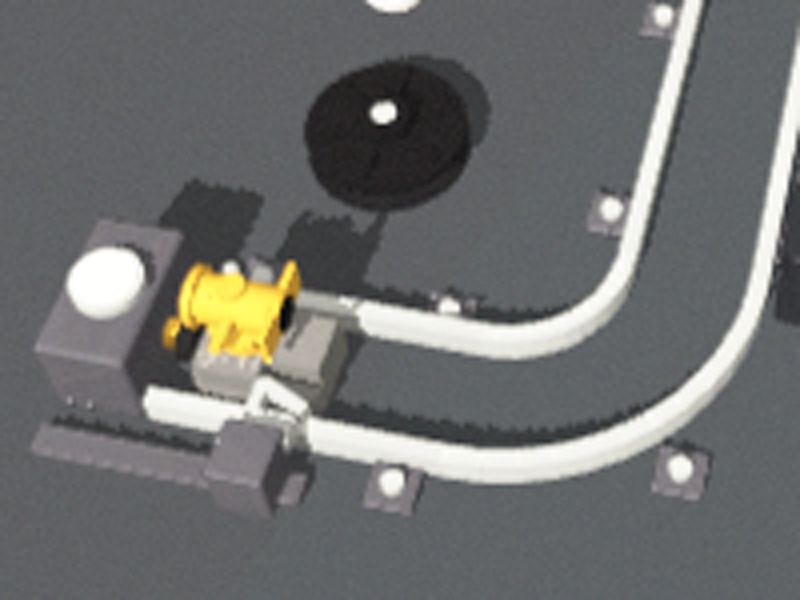

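Both views show the carrier flat between the rails and against the nozzle. The catch is out behind its front block, at side-crop (270,395) and top-crop (320,280), and the bystanders haven't moved.

```bash
python3 -c "
from h import *
print(workorder.hand_in())"
```

```text
the job is handed in; nothing more can be done
None
```

The carrier is home in the leak tester with the spring catch snapped in behind its front block. I handed the job in at about 23 s of the 67 s allowed; no verdict is reported.

- **Push:** I pushed the leftmost carrier from behind with shut fingers, along leg 1, round the bend and down leg 2. Readings stayed around 2 N in the bend and about 4–5 N on the catch ramp. The last push reached the nozzle's hard stop at about 17 N along the track, or about 20 N counting the vertical force. I read forces only at the end of each move call, so a short peak in between would not show.
- **Catch and nozzle:** After I backed off, the wrist, top and side views all showed the catch out behind the front block. The carrier rested about 2–3 mm back from the hard stop, flat and between the rails, with the nozzle still pressed in. I judged this from pictures; the catch and nozzle positions could not be read directly.
- **Bystanders:** The pulley, choke knob and screwdriver were found where they were at the start, within the networks' scatter of several millimetres. The robot was touching nothing at hand-in.
- **What disagreed:** The networks' final carrier position differed between views by about 8 mm along the track (x of 96 mm from the top, 89 mm from the side). Both values lie within the expected 82–110 mm. The top and side track fits differed by about 5 mm in y, so I used the combined fit, and the wrist view showed the fingers centred between the rails.

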